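# Stand the tipped carton back up and push the tray home

### The job

The crispbread carton on the pulled-out tray has tipped over against the mug. Gently push it back with the closed fingertips until it stands upright on its own base on the tray, then push the tray smoothly all the way home under the cabinet with the carton still standing. Only push: do not grip or lift anything, and leave the mug, measuring cup, whisk and tongs alone.

Things in the scene. Friction and masses are not known exactly. Their poses are not given: they have to be found in the camera images.
- carton: plain cardboard carton with a blank paper label, 65 mm thick (own x), 120 wide (y), 185 tall (z), 0.3 to 0.6 kg. Origin at the centre of its base. At the start it leans 29 degrees, top towards its own +x over the mug, resting on the bottom edge of its +x face, that face against the mug's rim. Upright, its base is 18 mm and its top 203 mm above the counter.
- carton_top_edge (a point): middle of the top edge of the carton's leaning (+x) face, 185 mm up that face: the outermost part of the leaning carton, about 180 mm above the counter at the start. Pushed near here the carton pivots on its bottom edge without sliding; its balance point is 19 degrees from upright, and nearer than that it settles onto its base by itself.
- mug: red ceramic mug, straight sides, 84 mm diameter, 95 mm tall, 0.36 kg, loose on the tray. Origin at the centre of its base; the handle stands out 36 mm along its own +y. The carton leans on it from its own -x side.
- measuring_cup: glass measuring cup, 98 mm tall, 94 mm across the rim, handle to its own +x (80 mm from the centre), standing near the back of the tray. Origin at the centre of its base.
- whisk: stainless balloon whisk lying on the tray along one side, 305 mm long along its own x, 54 mm wide, 54 mm high at the balloon (+x end). Origin under the place where wires meet handle.
- tongs: pair of wooden salad tongs, lying on the tray along the other side, 305 mm long along its own x, up to 80 mm wide at the spread +x end, 16 mm high. Origin at the underside, about the middle.
- tray: sliding white plastic tray, 500 mm (x) by 500 mm (y), floor 18 mm and side and back walls 47 mm above the counter. Origin on the counter below the middle of its outer front face; axes as the world's. It starts fully pulled out; fully home, at its end stop, is 260 mm further in world -y. It runs with about 3 N of friction and stays where it is left.
- tray_front (a point): centre of the top edge of the tray's outer front face, moves with the tray. The front panel faces world +y, is 500 mm wide along x, 8 mm thick, and reaches from 13 to 68 mm above the counter. The wall cabinet's underside is 400 mm above the counter, its front 480 mm behind (-y of) the pulled-out tray front.
There are look-alikes about, which are no part of the job. There is more than one size of the measuring_cup; the one meant has the size given above.

How it is judged:
By the outcome, as a careful person would: the job done as asked, in the order asked, and still so for the second after the job is handed in, with the robot touching nothing.
It also fails if it takes over 53 s, if anything falls off the work surface, if the arm or the gripper's body presses on something with over 40 N, if the wrist force passes 120 N, or if a joint passes its speed limit or range.

### The arm

A 6-joint arm with a two-finger parallel gripper is mounted at the origin on the work surface. World frame = base frame: x ahead of the robot, y to its left, z up, the work surface at z = 0. Lengths are in m, angles in degrees, forces in N, time in s.
With the tool pointing down it reaches from about 0.35 to 0.875 m from the base axis. Payload 4.2 kg.
Tool frame: the origin (TCP) lies midway between the tips of the shut fingers; the grasp point (between the pads) lies 19 mm behind it (r.grasp_offset is the distance from the TCP to the grasp point, in m); z points along the fingers, y is the direction in which the jaws open and shut (so a half turn about z gives the same grasp; the last joint's range is limited). The gripper opens to 87 mm and grips with 3 to 60 N. Pads are 19 mm wide; open, the fingers measure 117 mm over their backs; the gripper's body (75 mm by 190 mm) begins 51 mm behind the grasp point.
Start: joints at [14.817, 22.042, 0.453, 0, -68.411, -14.817], TCP at [0.625, 0, 0.223] pointing down, gripper open.
Joint ranges: [-179.83, 179.83], [-69.29, 118.12], [-61.27, 80.66], [-181.25, 117.63], [-171.15, -9.14], [-177.46, 177.46]. Speed limits (degrees/s): [159.86, 159.86, 180, 180, 180, 180].

### API

Orientations are given as a 3x3 rotation matrix whose columns are the frame's x, y, z axes.
In Python, from station import r gives the robot as it stands.
- The arm moves only by the shell command python3 -m crank 'ROWS'. ROWS is JSON, a list of rows, each a list of 3 entries, a list of its own where there are three numbers: the closure, from -1 (fully open) to 1 (shut), so that 0 is half open, then the shift along the tool's x, y, z as a fraction of full scale, then the turn, a rotation vector about the tool's x, y, z as a fraction of full scale. In form: [[fingers, [dx, dy, dz], [wx, wy, wz]], ...]. A call has 1 to 8 rows; each row shifts and turns the commanded pose from where the row before left it, along the tool's axes as they then stand; what a row does not reach is not made up. Full scale, the value 1, is 100 mm for a shift and 45 degrees for a turn. A row lasts 1/10 s, in which the tool goes at most 50 mm and 8.59 degrees, less where a joint would pass 70% of its speed; a pose out of reach is approached as far as the arm can. A call with a number of a shift or a turn outside -1 to 1 is refused whole. A call with a gripper value outside its range is refused whole. The fingers move at their own pace and stop on an object; the grip force is fixed at half the most. Time passes only in rows, so rows that do not move let the fingers close. It gives the time, the measured TCP pose, the force and the opening at its end, in the units of the state.
- r.sense(): the state, without advancing time (a new reading comes with each control period).
- r.capture(name): name is "scene" or "side" or "wrist"; returns a dict with "img" (384x512x3 uint8, blue, green, red), "fx", "fy", "cx", "cy" (pixels), "R" (3x3) and "t" (3): a world point X has camera coordinates R X + t. Camera axes: x right, y down, z forward; pixel columns grow to the right and rows downward; lengths in m; the calibration is good to about 2 mm. The wrist camera is an equidistant fisheye: a pixel r from the principal point sees the ray r / f radians off the axis. A picture is of the moment at which its call begins. There is no depth.
- r.finish_job(): hands the job in, once; it reports no verdict.
The state is a dict: "time_s": time; "joints": joint angles; "joint_velocities": joint speeds; "effort": joint torques, N m; "tcp_pos": TCP position; "ee_rot": TCP orientation; "wrist_force": force on the tool from outside, world axes, zero at the start; "moment": the same for the moment, N m; "gripper_width": opening from 0.0 (shut) to 1.0 (fully open).
Only numpy, scipy, OpenCV 4.12 (cv2) and the standard library are available. Lean on these libraries where they do the work, as an engineer would, in place of code of your own. Each camera call takes 0.05 s, during which the arm holds its last target.

## Working session

There is one attempt and no reset: what is moved stays moved. The work goes in short steps, Python scripts to look and compute and a shell command to move; the robot and the scene stay as the last step left them, time stands still between calls to the robot, and variables do not carry over. Pictures are saved under pics/ and viewed, and the job is handed in when it is done.

```bash
ls; mkdir -p pics
python3 - <<'E'
from station import r
import cv2,numpy as np
s=r.sense();print(s['time_s'],s['tcp_pos'],s['ee_rot'],s['gripper_width'])
for n in("scene","side","wrist"):
    c=r.capture(n);cv2.imwrite(f"pics/a_{n}.png",c['img'])
    np.savez(f"pics/a_{n}.npz",**c)
    print(n,c['fx'],c['cx'],c['cy'],(-np.array(c['R']).T@np.array(c['t'])).round(3),np.array(c['R']).round(2).tolist())
E
```

```text
pics
0.0 [6.24386379e-01 3.53572234e-06 2.21474508e-01] [[-2.13511375e-04 -9.99997621e-01 -2.17081834e-03]
 [-9.99999973e-01  2.13702335e-04 -8.77353797e-05]
 [ 8.81990799e-05  2.17079955e-03 -9.99997640e-01]] 0.9986623840804477
scene 362.3085806351216 254.1356188034533 196.39056357626475 [1.287 0.119 0.742] [[-0.23, 0.97, 0.0], [0.58, 0.14, -0.81], [-0.78, -0.19, -0.59]]
side 420.9110279618415 258.61068480006134 186.61952134708156 [-0.205  0.555  0.956] [[-0.69, -0.72, 0.01], [-0.48, 0.45, -0.75], [0.54, -0.52, -0.66]]
wrist 297.3186396354542 250.7490237889613 190.4314011614539 [ 0.625 -0.083  0.384] [[-1.0, 0.0, 0.0], [0.0, 0.95, 0.3], [-0.0, 0.3, -0.95]]
```

View pics/a_scene.png

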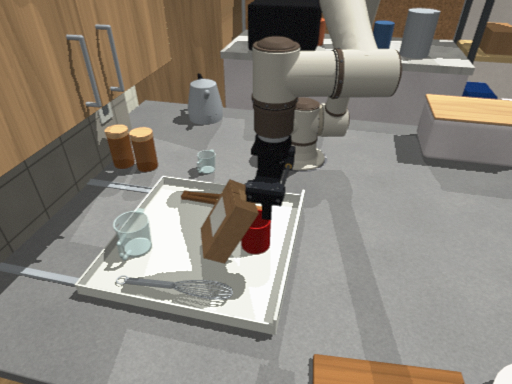

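View pics/a_side.png

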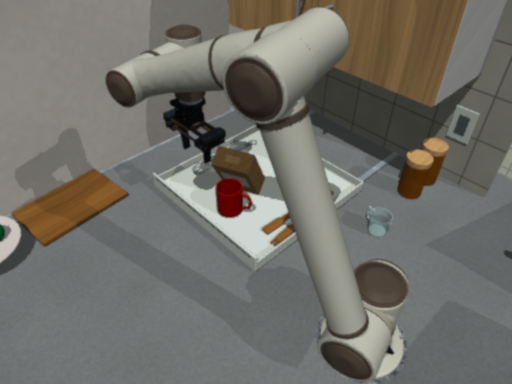

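View pics/a_wrist.png

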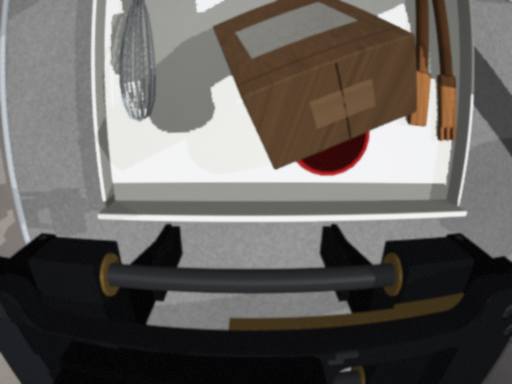

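Run:
```python
import cv2
i=cv2.imread('pics/a_wrist.png')[0:230,90:480];cv2.imwrite('pics/a_wcrop.png',cv2.resize(i,None,fx=2,fy=2,interpolation=cv2.INTER_CUBIC))
i=cv2.imread('pics/a_scene.png')[160:320,80:310];cv2.imwrite('pics/a_scrop.png',cv2.resize(i,None,fx=3.4,fy=3.4,interpolation=cv2.INTER_CUBIC))
```

```text
(no output)
```

View pics/a_wcrop.png

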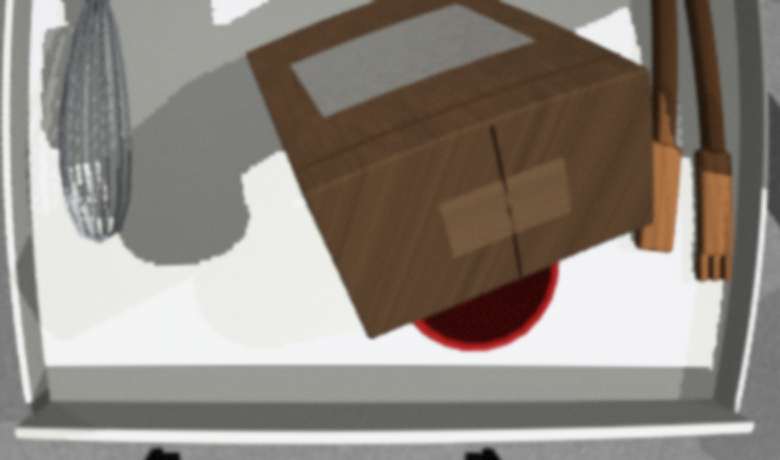

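View pics/a_scrop.png

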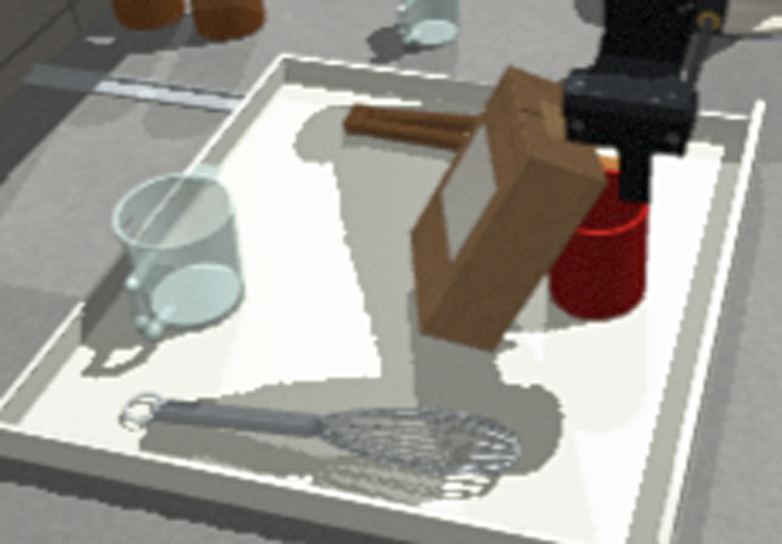

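```bash
cat > h.py <<'E'
import numpy as np
def ray(c,u,v,fish):
    x=(u-c['cx']);y=(v-c['cy'])
    if fish:
        rr=np.hypot(x,y);th=rr/c['fx'];d=np.array([np.sin(th)*x/rr,np.sin(th)*y/rr,np.cos(th)])
    else: d=np.array([x/c['fx'],y/c['fy'],1.])
    R=np.array(c['R']);return -R.T@np.array(c['t']),R.T@d
def pl(c,u,v,z,fish=False):
    o,d=ray(c,u,v,fish);return (o+d*(z-o[2])/d[2]).round(4)
E
python3 - <<'E'
from h import *
w=np.load('pics/a_wrist.npz');s=np.load('pics/a_scene.npz')
A=pl(w,275,169,.18,1);B=pl(w,416,111,.18,1);C=pl(w,244,95,.211,1);D=pl(w,412.5,35,.211,1)
print('top +x',A,B,np.linalg.norm(A-B),(A+B)/2);print('top -x',C,D,np.linalg.norm(C-D),np.linalg.norm(C-A))
print('yaw of lean',np.degrees(np.arctan2(*(A-B)[:2])), 'dir',A-B)
for u,v in((98,214),(283,216),(467,213)):print('front',pl(w,u,v,.068,1))
print('front scene right corner top',pl(s,80+760/3.4,160+103/3.4,.068))
print('bottom corner',pl(s,225.6,262.4,.018),pl(s,80+420/3.4,160+332/3.4,.04))
print('A scene',pl(s,80+605/3.4,160+178/3.4,.18))
E
```

```text
top +x [ 0.6072 -0.0342  0.18  ] [ 0.4997 -0.081   0.18  ] 0.11724542635002867 [ 0.55345 -0.0576   0.18   ]
top -x [ 0.6282 -0.0855  0.211 ] [ 0.5225 -0.1309  0.211 ] 0.11503760254803645 0.06351133757054721
yaw of lean 66.47415526087588 dir [0.1075 0.0468 0.    ]
front [0.8167 0.0484 0.068 ]
front [0.5869 0.0485 0.068 ]
front [0.3187 0.0513 0.068 ]
front scene right corner top [0.3245 0.0529 0.068 ]
bottom corner [ 0.6388 -0.115   0.018 ] [ 0.6557 -0.17    0.04  ]
A scene [ 0.6047 -0.0341  0.18  ]
```

```bash
python3 -m crank '[[1,[0.08,0.28,0],[0,0,0]],[1,[0.08,0.28,0],[0,0,0]],[1,[0.09,0.29,0],[0,0,0]],[1,[0,0,0],[0,0,-0.174]],[1,[0,0,0],[0,0,-0.174]],[1,[0,0,0],[0,0,-0.174]],[1,[0,0,0],[0,0,0]],[1,[0,0,0],[0,0,0]]]'
```

```text
time_s: 0.95
tcp_pos: [0.5398, -0.025, 0.2224]
ee_rot: [[0.396, -0.918, -0.0], [-0.918, -0.396, 0.0], [-0.0, 0.0, -1.0]]
wrist_force: [0.5, 0.3, -0.8]
gripper_width: 0.362
```

```bash
python3 -m crank '[[1,[0,0,0.18],[0,0,0]],[1,[0,0,0.18],[0,0,0]],[1,[0,0,0.17],[0,0,0]],[1,[0,0,0],[0,0,0]],[1,[0,0,0],[0,0,0]],[1,[0,0,0],[0,0,0]],[1,[0,0,0],[0,0,0]],[1,[0,0,0],[0,0,0]]]'
python3 - <<'E'
from station import r
import cv2,numpy as np
from h import *
s=r.sense();print(s['time_s'],s['gripper_width'],s['wrist_force'])
for n in("scene","wrist"):
    c=r.capture(n);cv2.imwrite(f"pics/b_{n}.png",cv2.resize(c['img'],None,fx=1.5,fy=1.5,interpolation=3))
E
```

```text
time_s: 1.75
tcp_pos: [0.5404, -0.0249, 0.1703]
ee_rot: [[0.398, -0.917, 0.001], [-0.917, -0.398, 0.0], [0.0, -0.001, -1.0]]
wrist_force: [0.6, 0.1, 0.0]
gripper_width: -0.003
1.75 -0.002524828218684742 [0.58407362 0.0652058  0.02754005]
```

View pics/b_wrist.png

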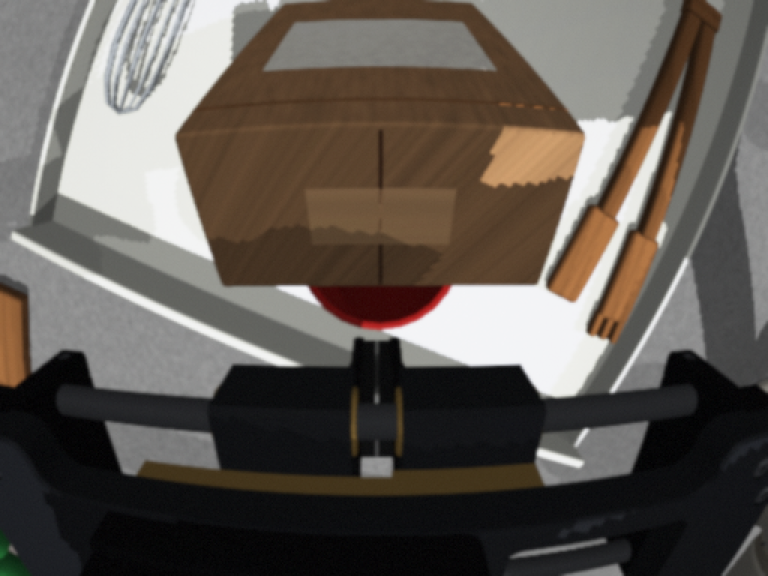

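View pics/b_scene.png

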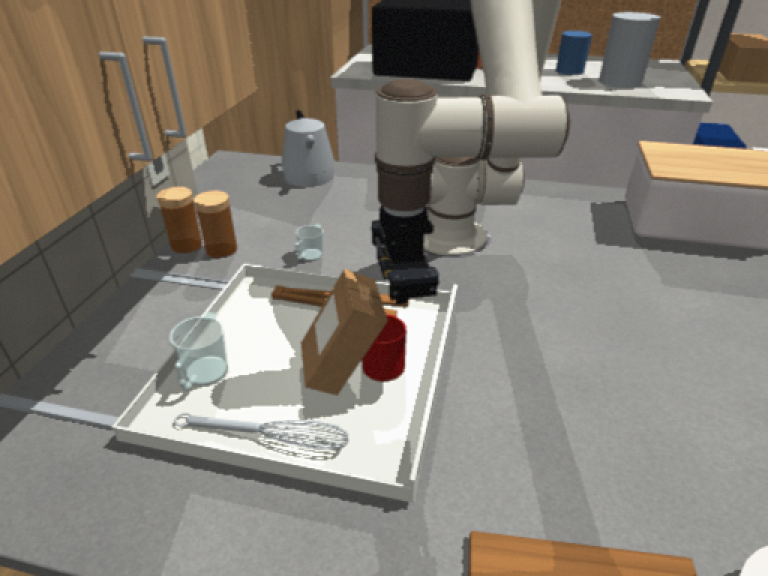

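The fingertips are centred on the lean edge (wrist image: edge spans columns 222 to 540 at row 285, fingers at column 378) and clear of it. The push is along tool x.

```bash
python3 -m crank '[[1,[0.04,0,0],[0,0,0]],[1,[0.04,0,0],[0,0,0]],[1,[0.04,0,0],[0,0,0]],[1,[0.04,0,0],[0,0,0]],[1,[0.03,0,0],[0,0,0]],[1,[0.03,0,0],[0,0,0]],[1,[0.03,0,0],[0,0,0]],[1,[0.03,0,0],[0,0,0]]]'
```

```text
time_s: 2.65
tcp_pos: [0.5512, -0.0507, 0.1696]
ee_rot: [[0.399, -0.917, 0.0], [-0.917, -0.399, 0.0], [-0.0, -0.0, -1.0]]
wrist_force: [-0.6, 0.8, 0.9]
gripper_width: 0.004
```

```bash
python3 -m crank '[[1,[0.03,0,0],[0,0,0]],[1,[0.03,0,0],[0,0,0]],[1,[0.03,0,0],[0,0,0]],[1,[0.03,0,0],[0,0,0]]]'
python3 - <<'E'
from station import r
import cv2
for n in("scene","wrist"):
    c=r.capture(n);cv2.imwrite(f"pics/c_{n}.png",cv2.resize(c['img'],None,fx=1.5,fy=1.5,interpolation=3))
E
```

```text
time_s: 3.05
tcp_pos: [0.556, -0.0619, 0.1695]
ee_rot: [[0.399, -0.917, -0.0], [-0.917, -0.399, -0.0], [0.0, 0.0, -1.0]]
wrist_force: [-0.5, 1.3, -0.0]
gripper_width: 0.008
```

View pics/c_scene.png

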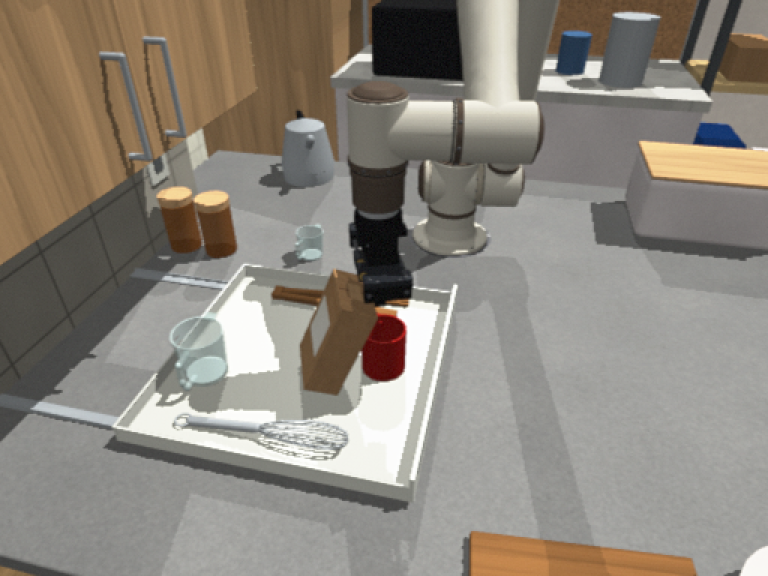

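View pics/c_wrist.png

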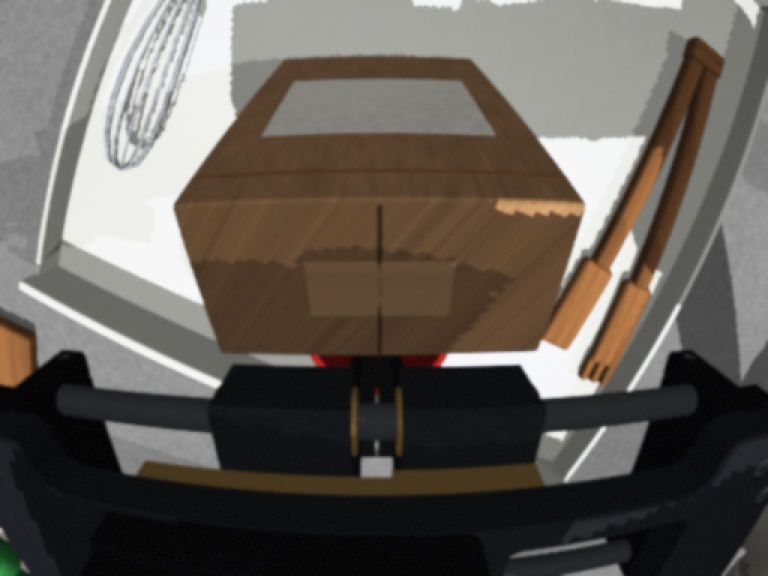

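The carton is pivoting cleanly with its base edge in place. I continue at 20 mm/s.

```bash
python3 -m crank '[[1,[0.02,0,0],[0,0,0]],[1,[0.02,0,0],[0,0,0]],[1,[0.02,0,0],[0,0,0]],[1,[0.02,0,0],[0,0,0]],[1,[0.02,0,0],[0,0,0]],[1,[0.02,0,0],[0,0,0]],[1,[0.02,0,0],[0,0,0]],[1,[0.02,0,0],[0,0,0]]]'
```

```text
time_s: 3.95
tcp_pos: [0.5624, -0.0765, 0.1695]
ee_rot: [[0.399, -0.917, -0.0], [-0.917, -0.399, -0.0], [0.0, 0.0, -1.0]]
wrist_force: [0.2, 1.1, 0.0]
gripper_width: 0.002
```

```bash
python3 -m crank '[[1,[0.02,0,0],[0,0,0]],[1,[0.02,0,0],[0,0,0]],[1,[0.02,0,0],[0,0,0]],[1,[0.02,0,0],[0,0,0]],[1,[0,0,0],[0,0,0]],[1,[0,0,0],[0,0,0]],[1,[0,0,0],[0,0,0]]]'
python3 - <<'E'
from station import r
import cv2
for n in("scene","wrist"):
    c=r.capture(n);cv2.imwrite(f"pics/d_{n}.png",cv2.resize(c['img'],None,fx=1.5,fy=1.5,interpolation=3))
E
```

```text
time_s: 4.65
tcp_pos: [0.5655, -0.0836, 0.1695]
ee_rot: [[0.399, -0.917, -0.0], [-0.917, -0.399, 0.0], [-0.0, 0.0, -1.0]]
wrist_force: [-0.5, -0.5, -0.1]
gripper_width: 0.006
```

View pics/d_scene.png

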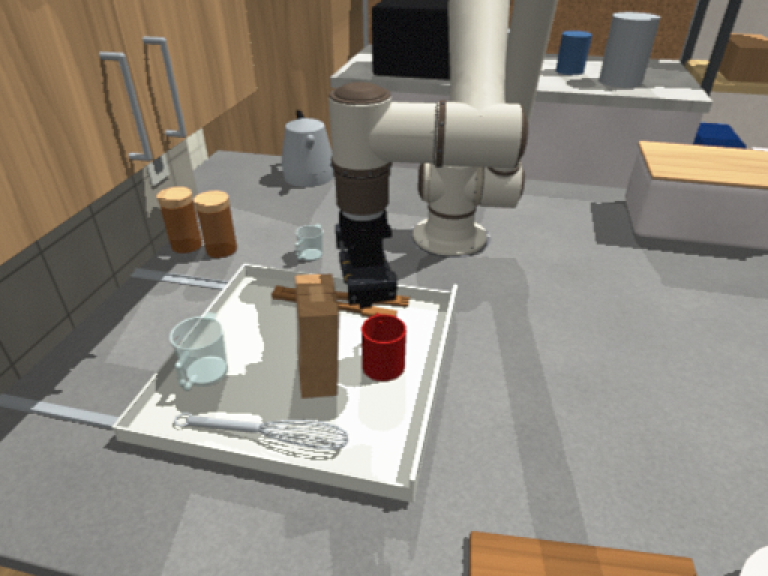

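View pics/d_wrist.png

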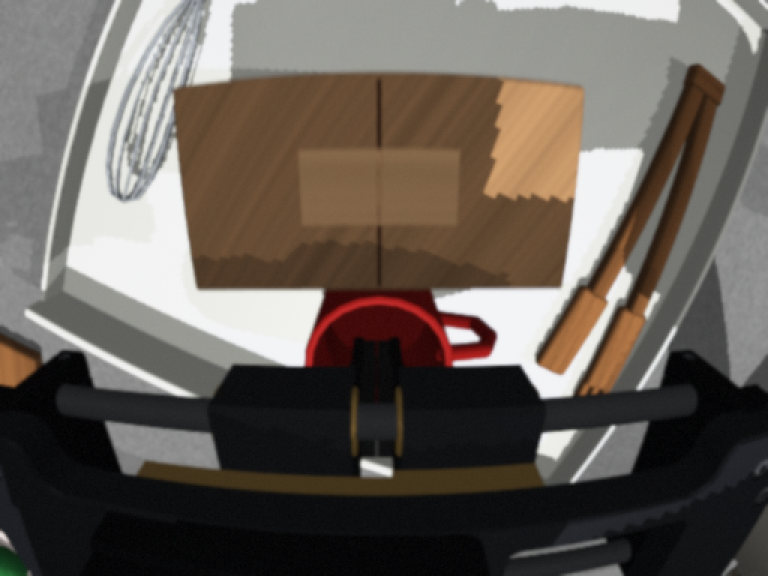

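Upright (scene: carton edges vertical, columns 298 to 338). The wrist view shows only its top face, clear of the mug. Next I back off, turn square and go in front of the tray.

```bash
python3 -m crank '[[1,[-0.25,0,0],[0,0,0]],[1,[-0.25,0,0],[0,0,0]],[1,[-0.25,0,0],[0,0,0]],[1,[-0.25,0,0],[0,0,0]],[1,[0,0,0],[0,0,0.174]],[1,[0,0,0],[0,0,0.174]],[1,[0,0,0],[0,0,0.174]],[1,[0,0,0],[0,0,0]]]'
```

```text
time_s: 5.55
tcp_pos: [0.5256, 0.0082, 0.1697]
ee_rot: [[0.001, -1.0, 0.0], [-1.0, -0.001, 0.0], [-0.0, -0.0, -1.0]]
wrist_force: [1.2, 0.7, 1.7]
gripper_width: 0.003
```

```bash
python3 -m crank '[[1,[-0.24,-0.1,0],[0,0,0]],[1,[-0.24,-0.1,0],[0,0,0]],[1,[-0.24,-0.1,0],[0,0,0]],[1,[-0.25,-0.12,0],[0,0,0]],[1,[0,0,0],[0,0,0]],[1,[0,0,0],[0,0,0]]]'
python3 - <<'E'
from station import r
import cv2,numpy as np
for n in("scene","wrist"):
    c=r.capture(n);cv2.imwrite(f"pics/e_{n}.png",cv2.resize(c['img'],None,fx=1.5,fy=1.5,interpolation=3));np.savez(f'pics/e_{n}.npz',**c)
E
```

```text
time_s: 6.15
tcp_pos: [0.5674, 0.1053, 0.1691]
ee_rot: [[0.003, -1.0, -0.001], [-1.0, -0.003, -0.0], [0.0, 0.001, -1.0]]
wrist_force: [-0.0, -0.5, 0.5]
gripper_width: 0.007
```

View pics/e_scene.png

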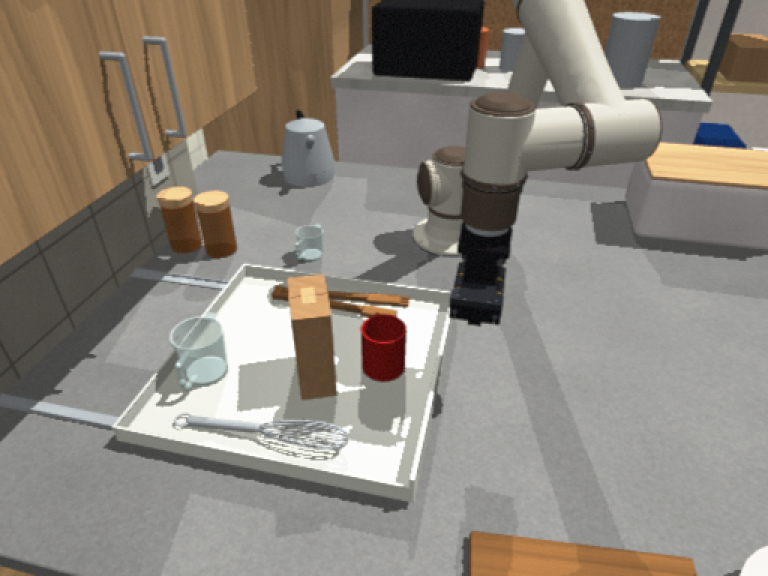

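View pics/e_wrist.png

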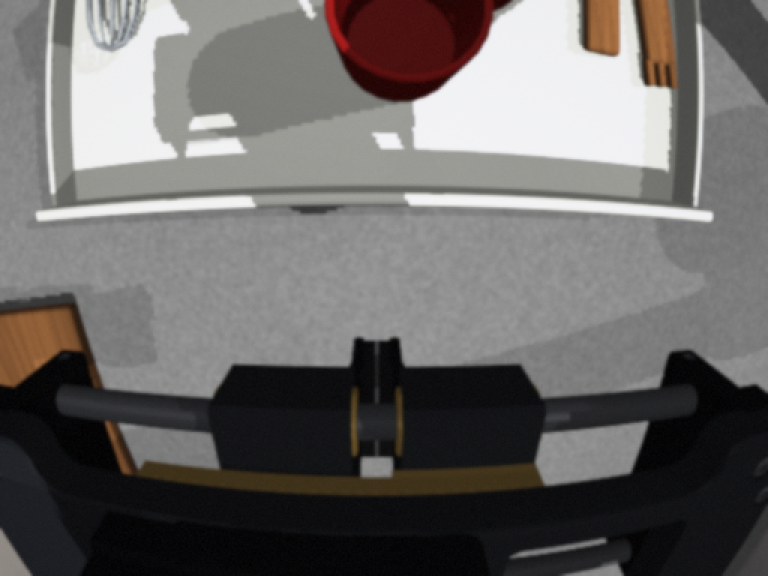

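Run:
```python
from h import *
import cv2
w=np.load('pics/e_wrist.npz');s=np.load('pics/e_scene.npz')
for u,v in((40,216),(375,202),(712,216)):print('front',pl(w,u/1.5,v/1.5,.068,1))
i=s['img'][175:275,150:320];cv2.imwrite('pics/e_scrop.png',cv2.resize(i,None,fx=4.5,fy=4.5,interpolation=2))
```

```text
front [0.8137 0.0519 0.068 ]
front [0.5678 0.0535 0.068 ]
front [0.3202 0.0515 0.068 ]
```

View pics/e_scrop.png

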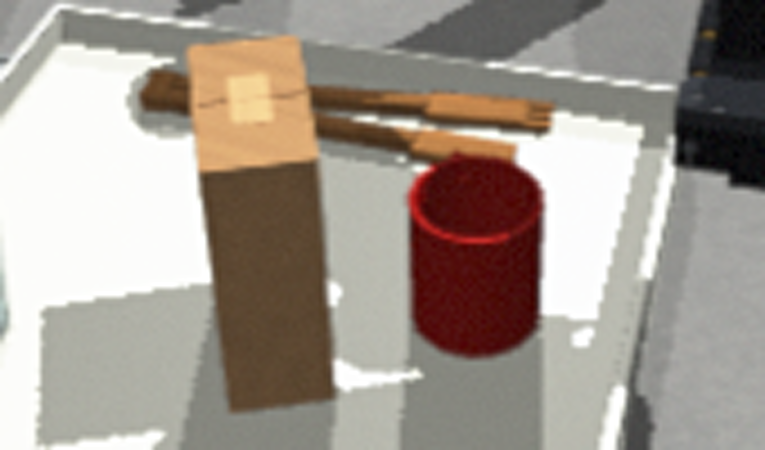

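Run:
```python
from h import *
s=np.load('pics/e_scene.npz')
for n,z,pts in(('top',.203,((317,158),(202,172),(299,38),(188,46))),('bot',.018,((333,398),(230,411)))):
  for u,v in pts: print(n,pl(s,150+u/4.5,175+v/4.5,z))
```

```text
top [ 0.6451 -0.1169  0.203 ]
top [ 0.6704 -0.1721  0.203 ]
top [ 0.5393 -0.1617  0.203 ]
top [ 0.5622 -0.2221  0.203 ]
bot [ 0.6434 -0.1181  0.018 ]
bot [ 0.6676 -0.1745  0.018 ]
```

```bash
python3 -m crank '[[1,[0,0,0.28],[0,0,0]],[1,[0,0,0.29],[0,0,0]],[1,[0,0,0.29],[0,0,0]],[1,[0,0,0.29],[0,0,0]],[1,[0,0,0],[0,0,0]],[1,[0,0,0],[0,0,0]]]'
```

```text
time_s: 6.85
tcp_pos: [0.5678, 0.1044, 0.0551]
ee_rot: [[0.0, -1.0, -0.0], [-1.0, -0.0, -0.001], [0.001, 0.0, -1.0]]
wrist_force: [0.5, -0.2, -0.7]
gripper_width: 0.005
```

Top and bottom corners agree within 3 mm, so the carton is upright. Next comes the tray, with a gentle approach.

```bash
python3 -m crank '[[1,[0.12,0,0],[0,0,0]],[1,[0.1,0,0],[0,0,0]],[1,[0.06,0,0],[0,0,0]],[1,[0.03,0,0],[0,0,0]],[1,[0.02,0,0],[0,0,0]],[1,[0.02,0,0],[0,0,0]],[1,[0.02,0,0],[0,0,0]],[1,[0.02,0,0],[0,0,0]]]'
```

```text
time_s: 7.65
tcp_pos: [0.5676, 0.0661, 0.0545]
ee_rot: [[0.0, -1.0, -0.0], [-1.0, -0.0, -0.0], [0.0, 0.0, -1.0]]
wrist_force: [-0.5, -0.5, 0.3]
gripper_width: 0.005
```

```bash
python3 -m crank '[[1,[0.02,0,0],[0,0,0]],[1,[0.02,0,0],[0,0,0]],[1,[0.02,0,0],[0,0,0]],[1,[0.02,0,0],[0,0,0]],[1,[0.02,0,0],[0,0,0]],[1,[0.02,0,0],[0,0,0]],[1,[0.025,0,0],[0,0,0]],[1,[0.03,0,0],[0,0,0]]]'
```

```text
time_s: 8.45
tcp_pos: [0.5677, 0.0484, 0.0545]
ee_rot: [[0.0, -1.0, 0.0], [-1.0, -0.0, 0.0], [-0.0, -0.0, -1.0]]
wrist_force: [0.3, 2.5, -0.2]
gripper_width: -0.0
```

```bash
python3 -m crank '[[1,[0.035,0,0],[0,0,0]],[1,[0.04,0,0],[0,0,0]],[1,[0.04,0,0],[0,0,0]],[1,[0.04,0,0],[0,0,0]],[1,[0.04,0,0],[0,0,0]],[1,[0.04,0,0],[0,0,0]],[1,[0.04,0,0],[0,0,0]],[1,[0.04,0,0],[0,0,0]]]'
python3 - <<'E'
from station import r
import cv2,numpy as np
for n in("scene","wrist"):
    c=r.capture(n);cv2.imwrite(f"pics/f_{n}.png",cv2.resize(c['img'],None,fx=1.5,fy=1.5,interpolation=3));np.savez(f'pics/f_{n}.npz',**c)
E
```

```text
time_s: 9.25
tcp_pos: [0.5676, 0.0167, 0.0545]
ee_rot: [[-0.0, -1.0, 0.0], [-1.0, 0.0, 0.0], [-0.0, -0.0, -1.0]]
wrist_force: [0.5, 3.5, -1.3]
gripper_width: 0.006
```

View pics/f_scene.png

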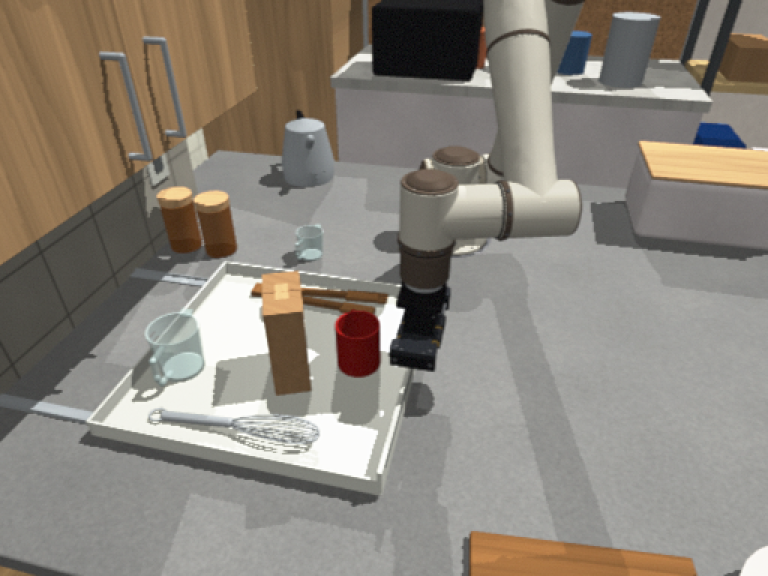

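View pics/f_wrist.png

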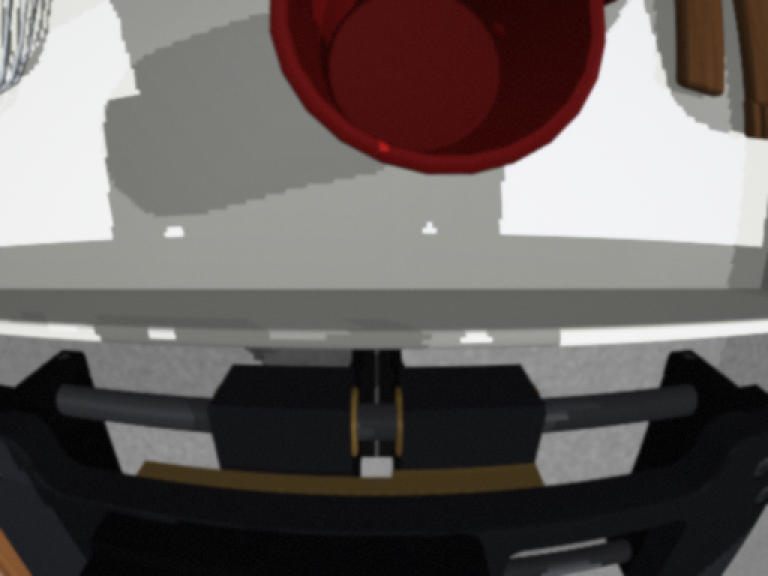

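```bash
python3 -m crank '[[1,[0.02,0,0],[0,0,0]],[1,[0.04,0,0],[0,0,0]],[1,[0.05,0,0],[0,0,0]],[1,[0.05,0,0],[0,0,0]],[1,[0.05,0,0],[0,0,0]],[1,[0.05,0,0],[0,0,0]],[1,[0.05,0,0],[0,0,0]],[1,[0.05,0,0],[0,0,0]]]'
```

```text
time_s: 10.15
tcp_pos: [0.5676, -0.0195, 0.0546]
ee_rot: [[-0.0, -1.0, -0.0], [-1.0, 0.0, -0.0], [0.0, 0.0, -1.0]]
wrist_force: [-1.3, 3.5, 2.2]
gripper_width: 0.007
```

```bash
python3 -m crank '[[1,[0.05,0,0],[0,0,0]],[1,[0.05,0,0],[0,0,0]],[1,[0.05,0,0],[0,0,0]],[1,[0.05,0,0],[0,0,0]],[1,[0.05,0,0],[0,0,0]],[1,[0.05,0,0],[0,0,0]],[1,[0.05,0,0],[0,0,0]],[1,[0.05,0,0],[0,0,0]]]'
```

```text
time_s: 10.95
tcp_pos: [0.5676, -0.0594, 0.0546]
ee_rot: [[-0.0, -1.0, 0.0], [-1.0, 0.0, 0.0], [-0.0, -0.0, -1.0]]
wrist_force: [-1.1, 3.4, 2.7]
gripper_width: 0.006
```

```bash
python3 -m crank '[[1,[0.05,0,0],[0,0,0]],[1,[0.05,0,0],[0,0,0]],[1,[0.05,0,0],[0,0,0]],[1,[0.05,0,0],[0,0,0]],[1,[0.05,0,0],[0,0,0]],[1,[0.05,0,0],[0,0,0]],[1,[0.05,0,0],[0,0,0]],[1,[0.05,0,0],[0,0,0]]]'
```

```text
time_s: 11.75
tcp_pos: [0.5676, -0.0994, 0.0545]
ee_rot: [[0.0, -1.0, -0.0], [-1.0, -0.0, -0.0], [0.0, 0.0, -1.0]]
wrist_force: [-1.3, 4.0, 2.7]
gripper_width: 0.004
```

```bash
python3 -m crank '[[1,[0.05,0,0],[0,0,0]],[1,[0.05,0,0],[0,0,0]],[1,[0.05,0,0],[0,0,0]],[1,[0.05,0,0],[0,0,0]],[1,[0.05,0,0],[0,0,0]],[1,[0.05,0,0],[0,0,0]],[1,[0.05,0,0],[0,0,0]],[1,[0.04,0,0],[0,0,0]]]'
```

```text
time_s: 12.55
tcp_pos: [0.5677, -0.1384, 0.0545]
ee_rot: [[-0.0, -1.0, 0.0], [-1.0, 0.0, -0.0], [0.0, -0.0, -1.0]]
wrist_force: [-1.2, 2.6, 2.0]
gripper_width: 0.001
```

```bash
python3 -m crank '[[1,[0.03,0,0],[0,0,0]],[1,[0.03,0,0],[0,0,0]],[1,[0.03,0,0],[0,0,0]],[1,[0.03,0,0],[0,0,0]],[1,[0.03,0,0],[0,0,0]],[1,[0.03,0,0],[0,0,0]],[1,[0.03,0,0],[0,0,0]],[1,[0.03,0,0],[0,0,0]]]'
```

```text
time_s: 13.35
tcp_pos: [0.5676, -0.1622, 0.0545]
ee_rot: [[0.0, -1.0, 0.0], [-1.0, -0.0, 0.0], [-0.0, -0.0, -1.0]]
wrist_force: [-0.7, 3.5, 1.7]
gripper_width: 0.005
```

```bash
python3 -m crank '[[1,[0.03,0,0],[0,0,0]],[1,[0.03,0,0],[0,0,0]],[1,[0.03,0,0],[0,0,0]],[1,[0.03,0,0],[0,0,0]],[1,[0.03,0,0],[0,0,0]],[1,[0.025,0,0],[0,0,0]],[1,[0.02,0,0],[0,0,0]],[1,[0.02,0,0],[0,0,0]]]'
```

```text
time_s: 14.15
tcp_pos: [0.5676, -0.1836, 0.0545]
ee_rot: [[-0.0, -1.0, -0.0], [-1.0, 0.0, 0.0], [-0.0, 0.0, -1.0]]
wrist_force: [-0.0, 3.1, 2.0]
gripper_width: 0.005
```

```bash
python3 -m crank '[[1,[0.02,0,0],[0,0,0]],[1,[0.02,0,0],[0,0,0]],[1,[0.01,0,0],[0,0,0]],[1,[0.01,0,0],[0,0,0]]]'
python3 - <<'E'
from station import r
import cv2,numpy as np
for n in("scene","wrist","side"):
    c=r.capture(n);cv2.imwrite(f"pics/g_{n}.png",cv2.resize(c['img'],None,fx=1.5,fy=1.5,interpolation=3));np.savez(f'pics/g_{n}.npz',**c)
E
```

```text
time_s: 14.55
tcp_pos: [0.5676, -0.1896, 0.0545]
ee_rot: [[-0.0, -1.0, -0.0], [-1.0, 0.0, 0.0], [-0.0, 0.0, -1.0]]
wrist_force: [0.3, 3.4, 0.9]
gripper_width: 0.006
```

View pics/g_scene.png

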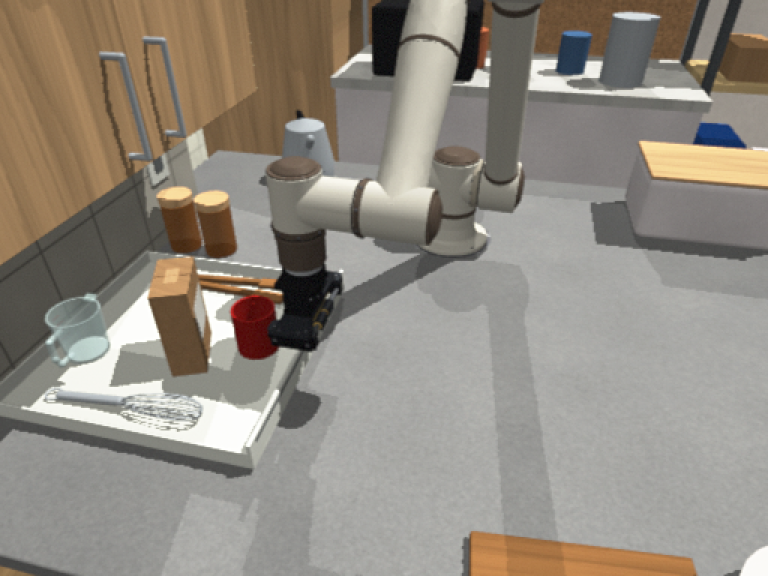

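View pics/g_side.png

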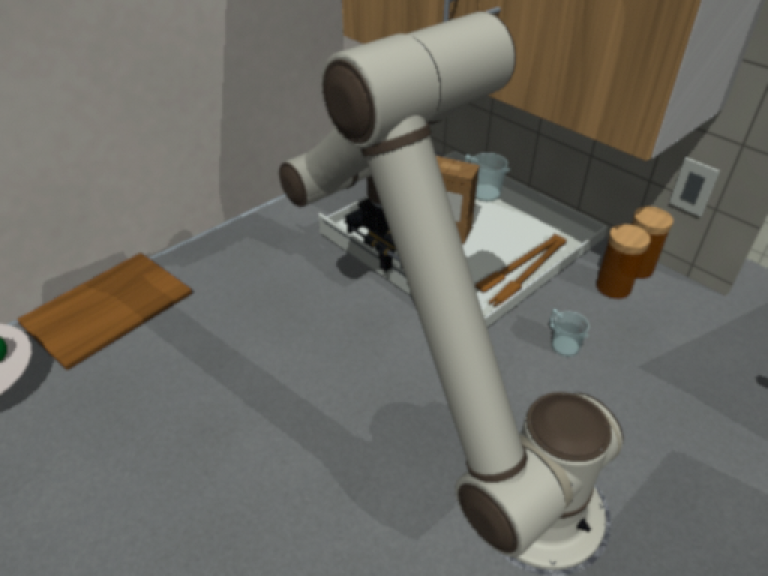

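Carton still standing and forces steady. The last millimetres go slowly until the stop shows in the force.

```bash
python3 -m crank '[[1,[0.01,0,0],[0,0,0]],[1,[0.01,0,0],[0,0,0]],[1,[0.01,0,0],[0,0,0]],[1,[0.01,0,0],[0,0,0]],[1,[0.01,0,0],[0,0,0]],[1,[0.01,0,0],[0,0,0]]]'
```

```text
time_s: 15.3
tcp_pos: [0.5676, -0.1944, 0.0545]
ee_rot: [[-0.001, -1.0, 0.0], [-1.0, 0.001, 0.002], [-0.002, -0.0, -1.0]]
wrist_force: [0.4, 10.6, 2.9]
gripper_width: 0.004
```

```bash
python3 -m crank '[[1,[0.01,0,0],[0,0,0]],[1,[0.01,0,0],[0,0,0]],[1,[0.01,0,0],[0,0,0]]]'
```

```text
time_s: 15.6
tcp_pos: [0.5676, -0.1946, 0.0545]
ee_rot: [[-0.001, -1.0, 0.0], [-1.0, 0.001, 0.005], [-0.005, -0.0, -1.0]]
wrist_force: [-0.4, 22.1, 5.6]
gripper_width: 0.004
```

The end stop is reached: the force climbs while the TCP stays still. I back off straight.

```bash
python3 -m crank '[[1,[-0.03,0,0],[0,0,0]],[1,[-0.05,0,0],[0,0,0]],[1,[-0.15,0,0],[0,0,0]],[1,[-0.25,0,0],[0,0,0]],[1,[-0.3,0,0],[0,0,0]],[1,[-0.3,0,0],[0,0,0]],[1,[0,0,-0.3],[0,0,0]],[1,[0,0,0],[0,0,0]]]'
python3 - <<'E'
from station import r
import cv2,numpy as np
for n in("scene","wrist"):
    c=r.capture(n);cv2.imwrite(f"pics/h_{n}.png",cv2.resize(c['img'],None,fx=1.5,fy=1.5,interpolation=3));np.savez(f'pics/h_{n}.npz',**c)
i=np.load('pics/h_scene.npz')['img'][155:320,0:230];cv2.imwrite('pics/h_scrop.png',cv2.resize(i,None,fx=3.4,fy=3.4,interpolation=2))
E
```

```text
time_s: 16.4
tcp_pos: [0.5702, -0.0894, 0.088]
ee_rot: [[0.003, -1.0, 0.007], [-1.0, -0.003, -0.001], [0.001, -0.007, -1.0]]
wrist_force: [0.9, 0.0, 0.3]
gripper_width: 0.008
```

View pics/h_scrop.png

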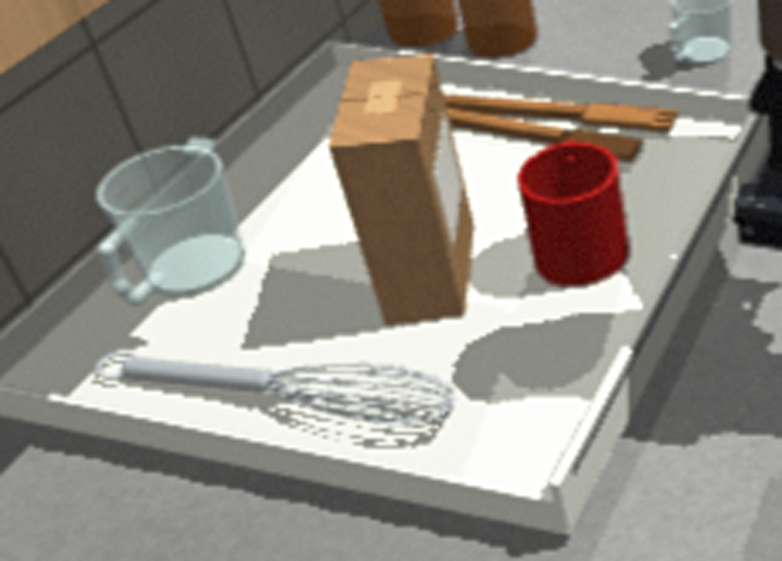

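View pics/h_wrist.png

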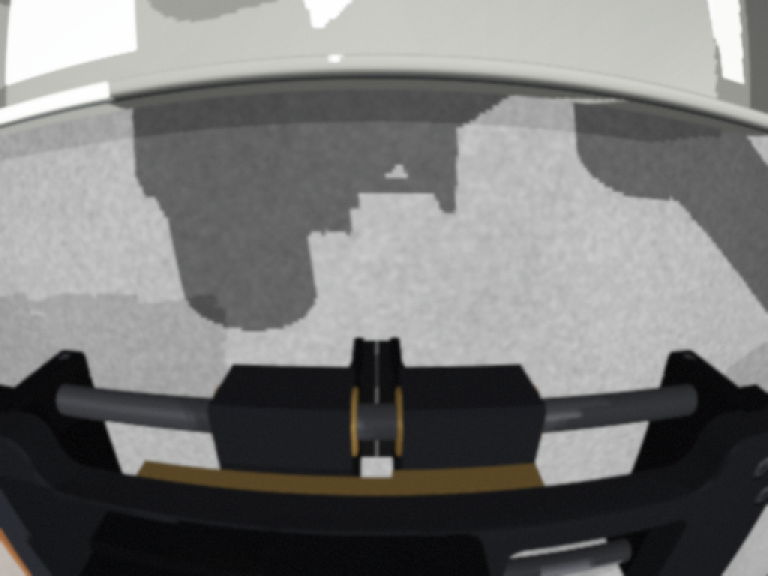

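```bash
python3 -m crank '[[1,[0,0,0],[0,0,0]],[1,[0,0,0],[0,0,0]],[1,[0,0,0],[0,0,0]]]' | head -1
python3 - <<'E'
from h import *
s=np.load('pics/h_scene.npz');w=np.load('pics/h_wrist.npz')
for n,z,pts in(('top',.203,((432,138),(333,148),(432,55),(348,62))),('bot',.018,((465,314),(385,326))),('front',.068,((630,350),(555,492)))):
  for u,v in pts: print(n,pl(s,u/3.4,155+v/3.4,z))
for u,v in((370,74),(110,98)):print('front wrist',pl(w,u/1.5,v/1.5,.068,1))
E
```

```text
time_s: 16.8
top [ 0.6434 -0.3639  0.203 ]
top [ 0.6715 -0.4283  0.203 ]
top [ 0.5392 -0.4222  0.203 ]
top [ 0.5645 -0.483   0.203 ]
bot [ 0.6418 -0.3768  0.018 ]
bot [ 0.6699 -0.4341  0.018 ]
front [ 0.6926 -0.2035  0.068 ]
front [ 0.8258 -0.2026  0.068 ]
front wrist [ 0.5716 -0.2033  0.068 ]
front wrist [ 0.6885 -0.2036  0.068 ]
```

Run:
```python
import cv2,numpy as np
e=np.load('pics/e_scene.npz')['img'][290:340,245:325];h=np.load('pics/h_scene.npz')['img'][280:330,130:210];k=np.load('pics/h_scene.npz')['img'][165:215,90:170]
cv2.imwrite('pics/i.png',np.hstack([cv2.resize(a,None,fx=3.3,fy=6,interpolation=2) for a in(e,h,k)]))
```

```text
(no output)
```

View pics/i.png

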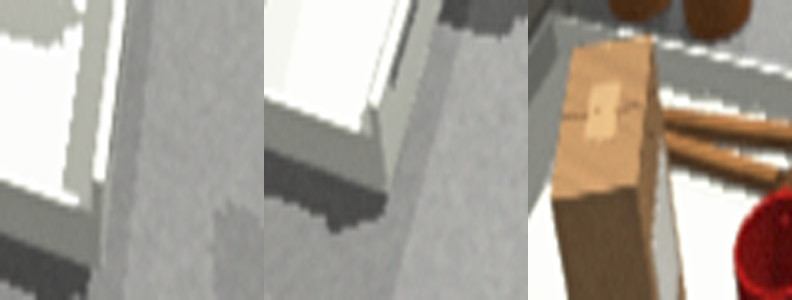

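Run:
```python
from h import *
e=np.load('pics/e_scene.npz');h=np.load('pics/h_scene.npz')
a=pl(e,245+90/3.3,290+267/6,.013);b=pl(h,130+121/3.3,280+195/6,.013);print(a,b,b-a)
a=pl(e,245+100/3.3,290+182/6,.068);b=pl(h,130+108/3.3,280+108/6,.068);print(a,b,b-a)
print('carton',pl(h,90+112/3.3,165+188/6,.203))
```

```text
[0.8194 0.0491 0.013 ] [ 0.8205 -0.2052  0.013 ] [ 0.0011 -0.2543  0.    ]
[0.82   0.0542 0.068 ] [ 0.8217 -0.2058  0.068 ] [ 0.0017 -0.26    0.    ]
carton [ 0.6481 -0.3699  0.203 ]
```

Run:
```python
from h import *
for n,tc,pts in(('f',.0167,((200,332),(600,332))),('g',-.1896,())):
  w=np.load(f'pics/{n}_wrist.npz')
  for u,v in pts:print(n,tc,pl(w,u/1.5,v/1.5,.068,1))
w=np.load('pics/g_wrist.npz')
import cv2;cv2.imwrite('pics/gw.png',w['img'])
```

```text
f 0.0167 [ 0.6351 -0.0013  0.068 ]
f 0.0167 [ 4.781e-01 -4.000e-04  6.800e-02]
```

```bash
python3 -m crank '[[1,[0,0,0.3],[0,0,0]],[1,[0.3,0,0],[0,0,0]],[1,[0.3,0,0],[0,0,0]],[1,[0.25,0,0],[0,0,0]],[1,[0.08,0,0],[0,0,0]],[1,[0.03,0,0],[0,0,0]],[1,[0.02,0,0],[0,0,0]],[1,[0.02,0,0],[0,0,0]]]'
```

```text
time_s: 17.6
tcp_pos: [0.5677, -0.1899, 0.0545]
ee_rot: [[0.001, -1.0, -0.0], [-1.0, -0.001, 0.0], [-0.0, 0.0, -1.0]]
wrist_force: [-0.1, -0.9, 0.9]
gripper_width: 0.003
```

```bash
python3 -m crank '[[1,[0.01,0,0],[0,0,0]],[1,[0.01,0,0],[0,0,0]],[1,[0.01,0,0],[0,0,0]],[1,[0.01,0,0],[0,0,0]],[1,[0.01,0,0],[0,0,0]],[1,[0.01,0,0],[0,0,0]],[1,[0.01,0,0],[0,0,0]],[1,[0.01,0,0],[0,0,0]]]'
```

```text
time_s: 18.4
tcp_pos: [0.5677, -0.1946, 0.0546]
ee_rot: [[-0.001, -1.0, 0.0], [-1.0, 0.001, 0.005], [-0.005, -0.0, -1.0]]
wrist_force: [-0.7, 19.0, 5.1]
gripper_width: 0.003
```

Same stop at the same place, so the tray is home. I back off and hand in after a last look.

```bash
python3 -m crank '[[1,[-0.03,0,0],[0,0,0]],[1,[-0.05,0,0],[0,0,0]],[1,[-0.15,0,0],[0,0,0]],[1,[-0.25,0,0],[0,0,0]],[1,[-0.3,0,0],[0,0,0]],[1,[-0.3,0,0],[0,0,0]],[1,[0,0,-0.3],[0,0,0]],[1,[0,0,0],[0,0,0]]]'
python3 -m crank '[[1,[0,0,0],[0,0,0]],[1,[0,0,0],[0,0,0]],[1,[0,0,0],[0,0,0]],[1,[0,0,0],[0,0,0]],[1,[0,0,0],[0,0,0]]]'
python3 - <<'E'
from station import r
import cv2
c=r.capture("scene");cv2.imwrite("pics/j_scene.png",cv2.resize(c['img'],None,fx=1.5,fy=1.5,interpolation=3))
E
```

```text
time_s: 19.2
tcp_pos: [0.5703, -0.0891, 0.088]
ee_rot: [[0.003, -1.0, 0.007], [-1.0, -0.003, -0.001], [0.001, -0.007, -1.0]]
wrist_force: [0.2, -0.8, 0.4]
gripper_width: 0.006
time_s: 19.7
tcp_pos: [0.5673, -0.0907, 0.084]
ee_rot: [[-0.001, -1.0, -0.001], [-1.0, 0.001, -0.0], [0.0, 0.001, -1.0]]
wrist_force: [-0.4, -0.6, -0.5]
gripper_width: 0.0
```

View pics/j_scene.png

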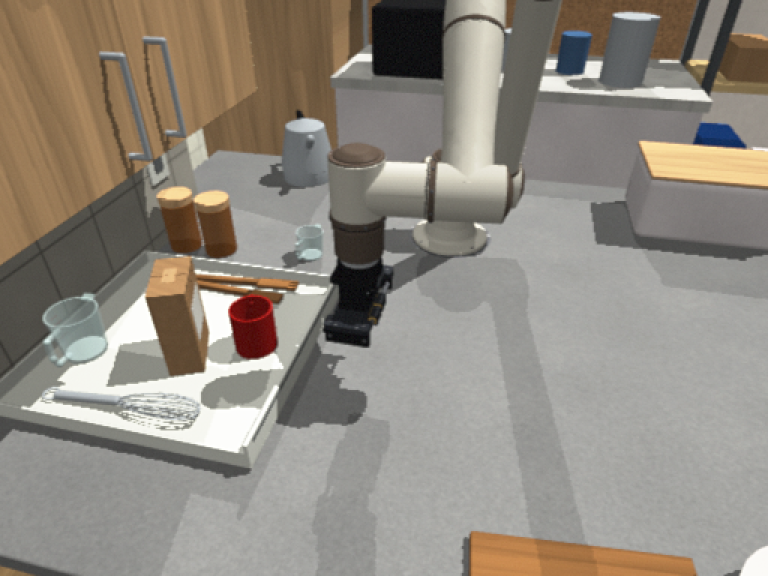

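The final view shows the carton standing (columns 150 to 208), the tray home, the other items in their places on the tray, and the arm clear.

```bash
python3 -c "
from station import r
print(r.finish_job())"
```

```text
the job is handed in; nothing more can be done
None
```

I pushed the carton upright with the closed fingertips. I then pushed the tray home by its front panel with the carton still standing, and handed the job in at about 20 s of the 53 s allowed.

- **Carton:** after tipping it up, its top and bottom corners agreed within 3 mm, and it was still standing in the last picture. After the tray was in, one top corner read 7 to 13 mm off its bottom corner. I put that down to how I picked the pixel, because the other corners agreed.
- **Tray:** I reached the end stop twice at the same place (TCP y = -0.1946), with the force rising to about 20 N and no further movement. Measured from the pictures, the travel came out at 254 to 260 mm against the expected 260. I trust the stop over the lower readings.
- **Forces:** readings were about 1 N while tipping the carton, about 3.5 N while sliding the tray, and at most 22 N against the stop.
- **Other items:** the mug, measuring cup, whisk and tongs were not touched and rode along with the tray. The arm was clear of everything when I handed in.

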